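# Roll the rail's cover strip down flat

## Task

Take the hand roller by its handle out of its rest and roll it with firm, even pressure along the cover strip on the edge rail until all six tiles of the strip are seated fully down. The rail's height and slope are never quite the same and the strip cracks above 25 N, so go by the feel of the force; do not press the strip with the fingers, and leave the other things on the bench alone. Then put the roller back upright in its rest and let go.

Things in the scene. Friction and masses are not known exactly. Their poses are not given: they have to be found in the camera images.
- base: Edge rail fixture, fixed: aluminium plate 84 x 264 x 10 mm with a rail 236 mm long, 34 mm wide along its long centre line. Origin: centre of the plate's underside, on the bench; x across, y along the rail, z up. On the rail a cover strip of six grey rigid tiles in a row (each 28 mm along y, 34 mm across; centres at y = -70, -42, -14, 14, 42, 70 mm) and a bare landing block at either end.
- strip_start (a point): NOMINAL top centre of the aluminium landing block (34 mm long) at the rail's -y end, y = -101 mm, 52 mm over the bench. The rail stands on threaded feet whose height differs each time: in truth this end is up to 8 mm higher or lower (not reported, read it by feel). Seated tiles are level with the landing blocks, unseated ones up to 4 mm higher. Axes as base.
- strip_end (a point): NOMINAL top centre of the landing block at the +y end, y = +101 mm, as if the rail were level. In truth the rail also slopes evenly, by up to 0.03 rad either way, so this end is up to 7 mm higher or lower than the other, on top of that one's own error. Under load the rail gives about 8 N/mm, as one piece on its rubber cushions, and springs back.
- roller_grip (a point): Hand roller, its upright wooden handle's centre. Handle 30 mm (x) by 40 mm (y), 24 mm above and below this point, free on all sides; under it a steel saddle plate 50 x 72 x 6 mm and a fork with a free-turning black rubber wheel, 40 mm diameter, 24 mm wide. Wheel's lowest point: 76 mm below this point. x: rolling direction, y: axle, z up. 0.27 to 0.43 kg.
- rest_seat (a point): The roller's rest, fixed: black U-shaped holder 70 x 82 mm, 52 mm high, its pocket 54 mm (x) by 45 mm (y): wheel and fork hang in it with 5 mm play each side, the saddle lying on the two side walls. The point is where roller_grip is when the roller is in its rest (82 mm over the bench), axes alike (z up, x the rolling direction).
- wheel (a joint): turn of the roller's wheel on its axle, rad, 0 at the start; about 1 rad for each 20 mm rolled, either sign. It may swing a little when the roller is lifted.
- roller: the hand roller as a whole: origin at the wheel's lowest point, axes as roller_grip
- tile0 (a joint): how far tile 0 (centre at y = -70 mm of base) is pressed in, m: 0 = standing 4 mm proud, 0.004 = fully seated. Goes down under about 10 N, does not spring back.
- tile1 (a joint): how far tile 1 (centre at y = -42 mm of base) is pressed in, m: 0 = standing 4 mm proud, 0.004 = fully seated. Goes down under about 10 N, does not spring back.
- tile2 (a joint): how far tile 2 (centre at y = -14 mm of base) is pressed in, m: 0 = standing 4 mm proud, 0.004 = fully seated. Goes down under about 10 N, does not spring back.
- tile3 (a joint): how far tile 3 (centre at y = 14 mm of base) is pressed in, m: 0 = standing 4 mm proud, 0.004 = fully seated. Goes down under about 10 N, does not spring back.
- tile4 (a joint): how far tile 4 (centre at y = 42 mm of base) is pressed in, m: 0 = standing 4 mm proud, 0.004 = fully seated. Goes down under about 10 N, does not spring back.
- tile5 (a joint): how far tile 5 (centre at y = 70 mm of base) is pressed in, m: 0 = standing 4 mm proud, 0.004 = fully seated. Goes down under about 10 N, does not spring back.
- chip_box_a: bystander, loose: closed flat chip box 50 x 50 x 18 mm; origin at the centre of its underside. Leave it alone.
- vial_a: bystander, loose: glass vial, 23 mm in diameter, 52 mm high, dark cap; origin at the centre of its underside. Leave it alone.
- tape_roll: bystander, loose: roll of film tape lying flat, 62 mm across, 20 mm high; origin at the centre of its underside. Leave it alone.
- chip_box_b: bystander, loose: closed flat chip box 50 x 50 x 18 mm, nearest the robot; origin at the centre of its underside. Leave it alone.
Not all that is in view belongs to the job. What is shaped like the roller but orange or yellow is not meant.

How it is judged (in metres and radians):
On the way, in this order (a step that is already met when the one before it is completed fails the run):
1. the roller is lifted out of its rest (z of roller_grip in the frame of rest_seat above 0.03 m), for 0.1 s.
2. the roller is rolled along the rail under pressure: its wheel has turned more than 3 rad (60 mm) in either direction and presses on the rail with more than 4 N (contact force between roller and base above 4 N and (value of joint wheel above 3 rad or value of joint wheel below -3 rad)).
3. all six tiles are seated, within 1 mm of fully down (value of joint each of tile0, tile1, tile2, tile3, tile4, tile5 above 0.003 m), for 0.2 s.
At the end, for the whole second after the job is handed in: All six tiles are within 1 mm of fully seated (joint value above 3 mm of 4 mm), and the roller stands at rest in its rest, released, upright to 0.1 rad, its handle centre within 12 mm of the rest's seat point (all of step 3 and distance between roller_grip and rest_seat below 0.012 m and angle between roller_grip's own z axis and vertical below 0.1 rad and linear speed of roller below 0.02 m/s); the robot touches nothing.
It fails at once if the roller presses on the rail or the strip with more than 25 N (contact force between roller and base above 25 N).
It fails at once if the fingers press on the rail or the strip (more than 2 N) (contact force between the fingers and base above 2 N).
It fails at once if a loose bystander (chip box, vial or tape roll) is moved by more than 20 mm (distance of any of chip_box_a, vial_a, tape_roll, chip_box_b from where it was at the start of the episode above 0.02 m).
It also fails if it takes over 72 s, if anything falls off the work surface, if the arm or the gripper's body presses on something with over 40 N, if the wrist force passes 120 N, or if a joint passes its speed limit or range.

## Robot

A 6-joint arm with a two-finger parallel gripper is mounted at the origin on a cart in front of the work surface, level with it; the furniture and walls round the work are solid. World frame = base frame: x ahead of the robot, y to its left, z up, the work surface at z = 0. Lengths are in m, angles in degrees, forces in N, time in s.
With the tool pointing down it reaches from about 0.4 to 0.825 m from the base axis. Payload 7 kg.
Tool frame: the origin (TCP) lies between the finger pads; the fingertips stand ctrl.nose_length ahead of it and the grasp point (between the pads) lies 2 mm behind it (ctrl.nose_length is the distance from the TCP to the fingertips, in m); z points along the fingers, y is the line along which they close (so a half turn about z gives the same grasp; the last joint's range is limited). The gripper opens to 88 mm and grips with 3 to 60 N. Pads are 19 mm wide; open, the fingers measure 130 mm over their backs; the gripper's body (78 mm by 193 mm) begins 47 mm behind the grasp point.
Start: joints at [92.997, 20.546, 0.682, 0, -70.136, -16.507], TCP at [0.158, 0.656, 0.244] pointing down, gripper open.
Joint ranges: [-176.03, 176.03], [-82.01, 121.73], [-58.28, 71.71], [-173.87, 95.51], [-174.79, -0.11], [-173.66, 173.66]. Speed limits (degrees/s): [136.94, 136.94, 172.46, 180, 180, 180].

## Interface

Orientations are given as [roll, pitch, yaw] about the fixed x, y, z axes, in that order (R = Rz(yaw) Ry(pitch) Rx(roll)).
In Python, from plant import ctrl gives the robot as it stands.
- The arm moves only by the tool apply_moves, never from a script. Its argument "commands" is a list of rows, each a list of 3 entries, a list of its own where there are three numbers: the shift along the world's x, y, z in cm, then the turn about the world's z in rad, then the closure, from 0 (fully open) to 1 (shut). In form: [[[x, y, z], turn, jaw], ...]. A call has 1 to 20 rows; each row is the pose to reach, as a shift and turn from the pose commanded when the call began; what a row does not reach only later rows make up. A row lasts 1/12 s, in which the tool goes at most 41.7 mm and 7.16 degrees, less where a joint would pass 70% of its speed; a pose out of reach is approached as far as the arm can. A call with a gripper value outside its range is refused whole. The fingers move at their own pace and stop on an object; the grip force is fixed at half the most. Time passes only in rows, so rows that repeat a pose let the fingers close. It gives the time, the measured TCP pose, the force, the opening and the grip force at its end, in the units of the state.
- ctrl.get_obs(): the state, without advancing time (a new reading comes with each control period).
- ctrl.snapshot(name): name is "scene" or "top" or "wrist"; returns a dict with "img" (480x640x3 uint8, red, green, blue), "fx", "fy", "cx", "cy" (pixels), "T" (4x4, takes a point from camera to world coordinates). Camera axes: x right, y up, looking along -z (the intrinsics and any distortion apply to the point x, -y, -z); pixel columns grow to the right and rows downward; lengths in m; the calibration is good to about 2 mm. A picture is of the moment at which its call begins. There is no depth.
- ctrl.close_job(): hands the job in; it is judged then, once.
Trained networks look in a picture, given as the dict that the camera call returned (one of the last four; its "shot" number tells which), for a name from the list of things; names that differ only in an ending like _2 or _b are one class to them, and where a whole thing is asked for, a point or a joint stands for the part that bears it (a point fixed in the world has none). Each returns a list of dicts, best first, with "score" (0 to 1); they miss things now and then, are a little off and sometimes report something else, mostly with a low value. They report only what shows in the picture. A call takes as long as a camera call. They do not tell look-alikes from the thing itself.
- ctrl.search_frame(picture, target): "at" ([column, row] in pixels, amid what is visible of it).
- ctrl.spot_point(picture, target): "at" ([column, row] in pixels: a listed point, or the origin of a listed thing).
The state is a dict: "clock": time; "joint_pos": joint angles; "qvel": joint speeds; "tau": joint torques, N m; "tool_pos": TCP position; "orientation": TCP orientation; "force": force on the tool from outside, world axes, zero at the start; "moment": the same for the moment, N m; "opening": finger opening in m; "gripper_force": force on a finger pad.
Only numpy, scipy, OpenCV 4.12 (cv2) and the standard library are available. Lean on these libraries where they do the work, as an engineer would, in place of code of your own. Each camera call takes 0.05 s, during which the arm holds its last target. There are 200 camera calls.

## Working session

There is one attempt and no reset: what is moved stays moved. The work goes in short steps, Python scripts to look and compute and a tool call to move; the robot and the scene stay as the last step left them, time stands still between calls to the robot, and variables do not carry over. Pictures are saved under pics/ and viewed, at most 10 in all, crops included, and the job is handed in when it is done.

Besides the shell and the picture viewer there is one more tool, called as name([rows], argument=value, ...), one row to a line, values as JSON. apply_moves: Moves the arm, as the interface text tells. Its arguments: {"type":"object","properties":{"commands":{"type":"array"}},"required":["commands"]}

```bash
mkdir -p pics; cat > h.py <<'E'
import numpy as np, cv2
from plant import ctrl
def snap(name,fn=None):
    p=ctrl.snapshot(name)
    if fn: cv2.imwrite('pics/'+fn,p["img"][:,:,::-1])
    return p
def ray(p,at,z):
    T=np.array(p["T"]); d=np.array([(at[0]-p["cx"])/p["fx"],-(at[1]-p["cy"])/p["fy"],-1.])
    d=T[:3,:3]@d; o=T[:3,3]; return o+d*(z-o[2])/d[2]
def pix(p,w):
    T=np.array(p["T"]); c=T[:3,:3].T@(np.array(w)-T[:3,3]); return [p["cx"]+p["fx"]*c[0]/-c[2],p["cy"]-p["fy"]*c[1]/-c[2]]
E
python3 - <<'E'
from h import *
Z={'roller_grip':.082,'rest_seat':.082,'strip_start':.052,'strip_end':.052,'base':0,'chip_box_a':0,'vial_a':0,'tape_roll':0,'roller':.006}
print(ctrl.nose_length,ctrl.get_obs())
for c in ['top','scene']:
    p=snap(c,c+'1.png'); print(c,[k for k in p], np.round(p["T"],3).tolist())
    for n,z in Z.items():
        for r in ctrl.spot_point(p,n)[:4]: print(n,round(r['score'],2),np.round(r['at']),np.round(ray(p,r['at'],z),3))
E
```

```text
0.017 {'clock': 0.0, 'joint_pos': array([ 9.29991416e+01,  2.05911592e+01,  6.33588003e-01, -2.06944976e-02,
       -7.01343762e+01, -1.65098501e+01]), 'qvel': array([-0.01895203, -0.01297482,  0.06279789, -0.05337166,  0.04163443,
       -0.06547796]), 'tau': array([ 5.11237213e-04, -5.82718277e+01,  2.93062645e+01,  6.99768305e+00,
        7.06877807e-03, -1.49211683e-04]), 'tool_pos': array([0.15757689, 0.65587973, 0.24262255]), 'orientation': array([ 1.79906315e+02, -7.48022601e-03, -1.35177503e+01]), 'force': array([ 0.10199217, -0.36522141,  0.396687  ]), 'moment': array([-0.08841467,  0.01648503, -0.01095786]), 'gripper_force': 0.0, 'opening': 0.08780827727132055}
top ['img', 'fx', 'fy', 'cx', 'cy', 'T', 'shot'] [[-0.021, 0.983, -0.182, 0.344], [-1.0, -0.02, 0.009, 0.142], [0.005, 0.182, 0.983, 1.387], [0.0, 0.0, 0.0, 1.0]]
roller_grip 0.96 [380. 309.] [0.423 0.032 0.082]
roller_grip 0.65 [264. 252.] [0.557 0.292 0.082]
roller_grip 0.6 [222. 187.] [0.713 0.39  0.082]
roller_grip 0.43 [412. 175.] [ 0.734 -0.054  0.082]
rest_seat 0.65 [266. 253.] [0.555 0.288 0.082]
strip_start 
[... 570 characters left out ...]
 0.195], [-0.645, -0.525, 0.556, 0.627], [0.003, 0.725, 0.689, 0.662], [0.0, 0.0, 0.0, 1.0]]
roller_grip 0.81 [179. 289.] [0.695 0.406 0.082]
roller_grip 0.76 [285. 297.] [0.543 0.301 0.082]
roller_grip 0.61 [432. 247.] [0.413 0.03  0.082]
strip_start 0.6 [396. 201.] [ 0.56  -0.081  0.052]
strip_end 0.6 [352. 258.] [0.528 0.126 0.052]
base 0.94 [374. 244.] [0.546 0.019 0.   ]
chip_box_a 0.76 [225. 264.] [0.747 0.271 0.   ]
chip_box_a 0.76 [405. 316.] [0.389 0.143 0.   ]
vial_a 0.69 [241. 295.] [0.661 0.306 0.   ]
vial_a 0.17 [372. 241.] [0.554 0.012 0.   ]
tape_roll 0.89 [323. 186.] [ 0.766 -0.073  0.   ]
roller 0.91 [424. 270.] [0.42  0.02  0.006]
roller 0.78 [288. 320.] [0.547 0.294 0.006]
```

```bash
python3 - <<'E'
import cv2
a=cv2.imread('pics/top1.png')[130:350,180:470]; b=cv2.imread('pics/scene1.png')[150:360,130:490]
cv2.imwrite('pics/m1.png',cv2.vconcat([cv2.resize(a,(395,300)),cv2.resize(b,(395,230))]))
cv2.imwrite('pics/a.png',cv2.resize(a,(790,599),interpolation=cv2.INTER_CUBIC))
cv2.imwrite('pics/b.png',cv2.resize(b,(800,467),interpolation=cv2.INTER_CUBIC))
E
```

```text
(no output)
```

View pics/a.png

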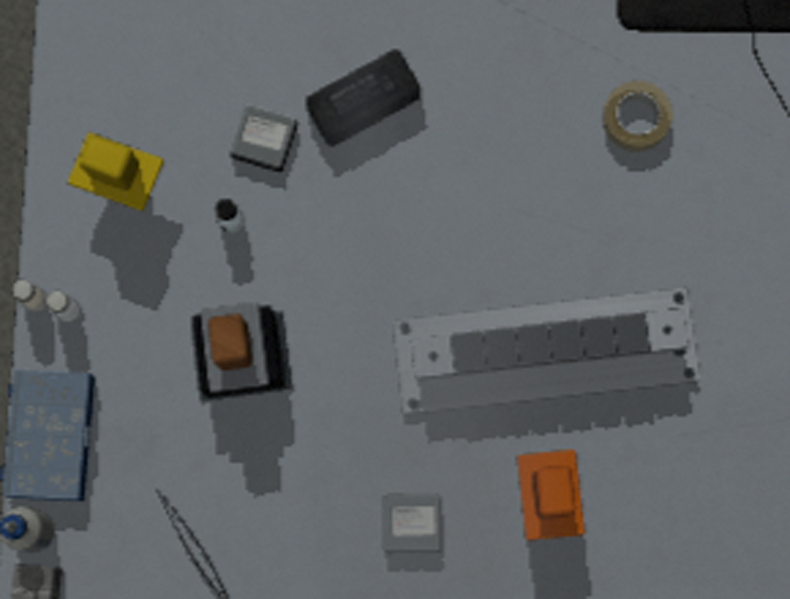

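View pics/b.png

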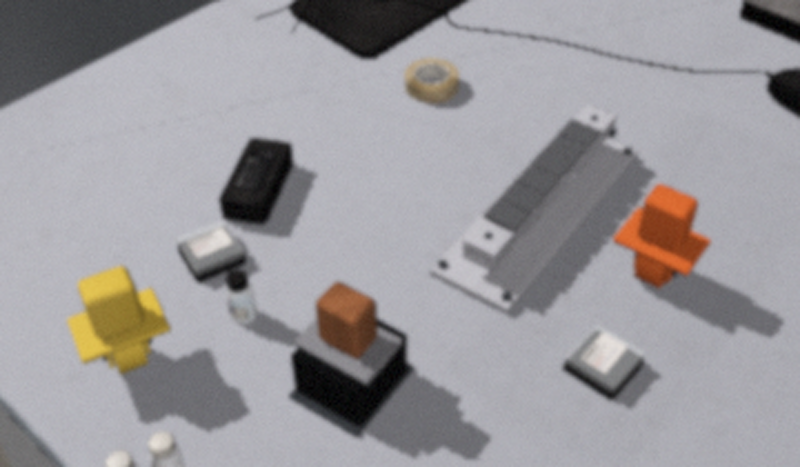

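The wooden-handled roller in the black rest is at full-image pixel (264,254) in top and (285,297) in scene. The look-alikes are orange at (380,309) and yellow at (222,187). The rail runs from the landing block at about (339,260) to (425,250). I'll go above the rest for a close look, which also serves as the confirming crop.

apply_moves([
  [[39.3,-36,-1],0,0],
  [[39.3,-36,-1],0,0],
  [[39.3,-36,-1],0,0],
  [[39.3,-36,-1],0,0],
  [[39.3,-36,-1],0,0],
  [[39.3,-36,-1],0,0],
  [[39.3,-36,-1],0,0],
  [[39.3,-36,-1],0,0],
  [[39.3,-36,-1],0,0],
  [[39.3,-36,-1],0,0],
  [[39.3,-36,-1],0,0],
  [[39.3,-36,-1],0,0],
  [[39.3,-36,-1],0,0],
  [[39.3,-36,-1],0,0],
  [[39.3,-36,-1],0,0],
  [[39.3,-36,-1],0,0],
  [[39.3,-36,-1],0,0],
  [[39.3,-36,-1],0,0],
])

```text
clock: 2.5
tool_pos: [0.55, 0.2972, 0.2338]
orientation: [-180.0, -0.0, -13.4]
force: [0.6, -0.1, 1.2]
opening: 0.0875
gripper_force: 0.0
```

```bash
python3 - <<'E'
from h import *
o=ctrl.get_obs(); print(o['clock'],o['tool_pos'],o['orientation'],o['joint_pos'],o['force'])
for c in ['wrist','top']:
    p=snap(c,c+'2.png'); print(np.round(p["T"],3).tolist(),p['fx'])
    for n,z in {'roller_grip':.082,'rest_seat':.082,'roller':.006,'strip_start':.052,'strip_end':.052}.items():
        for r in ctrl.spot_point(p,n)[:3]: print(n,round(r['score'],2),np.round(r['at']),np.round(ray(p,r['at'],z),3))
E
```

```text
2.5 [0.55004147 0.29719675 0.23377683] [-1.79983031e+02 -7.22754779e-03 -1.34219134e+01] [ 4.62471697e+01  1.62517929e+01 -6.80086954e+00 -2.53369369e-03
 -6.69290412e+01  3.03319104e+01] [ 0.62463695 -0.10373131  1.19736196]
[[-0.232, 0.931, 0.281, 0.626], [-0.973, -0.222, -0.067, 0.28], [-0.0, -0.288, 0.957, 0.376], [0.0, 0.0, 0.0, 1.0]] 397.51781008945846
roller_grip 0.85 [324. 228.] [0.548 0.295 0.082]
roller_grip 0.6 [123.  42.] [0.705 0.396 0.082]
roller 0.82 [326. 205.] [0.549 0.291 0.006]
roller 0.77 [169.  56.] [0.705 0.393 0.006]
roller 0.71 [611. 269.] [0.42  0.031 0.006]
strip_end 0.79 [534. 185.] [0.535 0.121 0.052]
[[-0.021, 0.983, -0.182, 0.344], [-1.0, -0.02, 0.009, 0.142], [0.005, 0.182, 0.983, 1.387], [0.0, 0.0, 0.0, 1.0]] 578.9835431420369
roller_grip 0.61 [379. 313.] [0.413 0.034 0.082]
roller_grip 0.55 [264. 256.] [0.549 0.293 0.082]
rest_seat 0.57 [262. 254.] [0.554 0.297 0.082]
roller 0.78 [271. 257.] [0.558 0.285 0.006]
roller 0.66 [379. 314.] [0.416 0.029 0.006]
strip_start 0.93 [426. 252.] [ 0.555 -0.082  0.052]
strip_end 0.84 [338. 261.] [0.537 0.124 0.052]
```

View pics/wrist2.png

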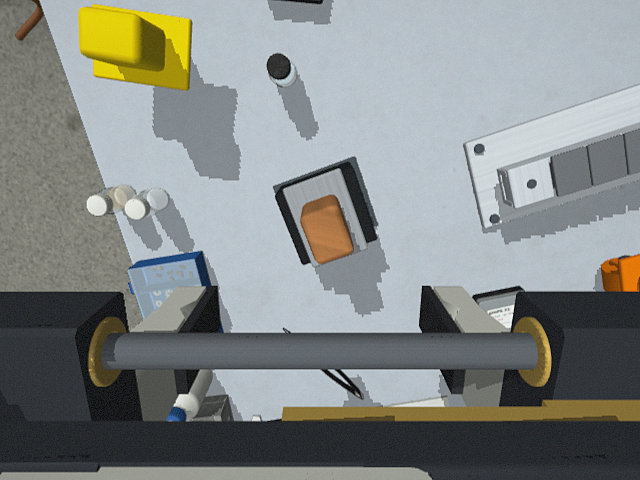

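```bash
python3 - <<'E'
from h import *
p=snap('wrist')
T,R,B=[ray(p,a,.052)[:2] for a in [(275,187),(355,157),(377,238)]]
for a,b in ((T,R),(R,B)): d=b-a; print(np.round(a,3),np.round(b,3),np.hypot(*d),np.degrees(np.arctan2(d[1],d[0])))
print('centre',(T+B)/2)
img=p['img'][:,:,::-1].copy()
def box(c,yaw,sx,sy,z,col):
    y=np.radians(yaw);P=[]
    for u,v in((1,1),(1,-1),(-1,-1),(-1,1)):
        P.append(pix(p,[c[0]+np.cos(y)*u*sx/2-np.sin(y)*v*sy/2,c[1]+np.sin(y)*u*sx/2+np.cos(y)*v*sy/2,z]))
    P=(np.array(P)-[240,130])*5
    cv2.polylines(big,[np.int32(P)],True,col,1)
big=cv2.resize(img[130:250,240:400],None,fx=5,fy=5,interpolation=cv2.INTER_CUBIC)
d=R-B; yaw=np.degrees(np.arctan2(d[1],d[0]))-90
c=(.548,.295); print(yaw)
box(c,yaw,.03,.04,.106,(0,255,0)); box(c,yaw,.05,.072,.058,(0,255,255)); box(c,yaw,.07,.082,.052,(255,0,255))
cv2.imwrite('pics/c3.png',big)
E
```

```text
[0.583 0.326] [0.591 0.258] 0.06923595496129349 -83.07479068894
[0.591 0.258] [0.521 0.253] 0.07076842131043065 -176.6818936050103
centre [0.5519485  0.28983483]
-86.68189360501027
```

View pics/c3.png

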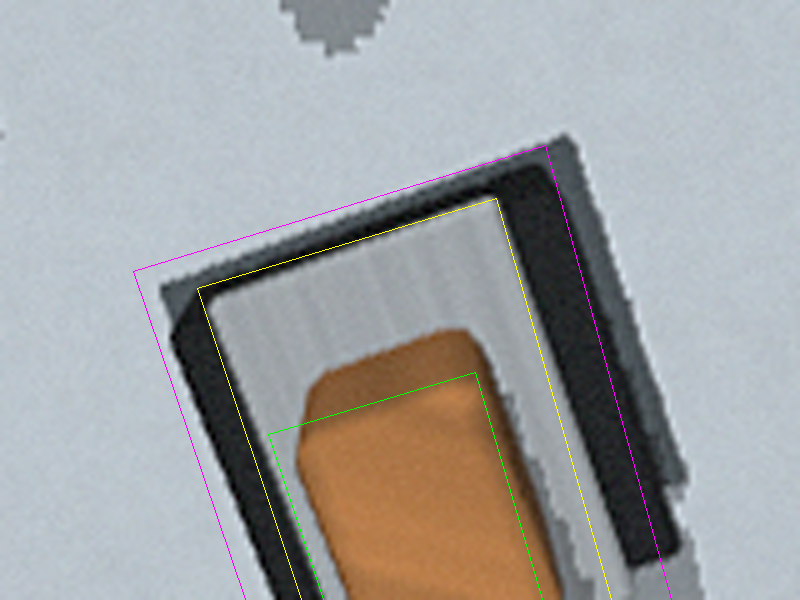

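The crop confirms the wooden handle and steel saddle in the black rest (handle top at about (330,235) in the wrist image). I'll turn the gripper to close across the 30 mm side and descend.

apply_moves([
  [[-0.3,-0.4,-3],0.12,0],
  [[-0.3,-0.4,-6],0.24,0],
  [[-0.3,-0.4,-8],0.29,0],
  [[-0.3,-0.4,-10],0.29,0],
  [[-0.3,-0.4,-12],0.29,0],
  [[-0.3,-0.4,-13.5],0.29,0],
  [[-0.3,-0.4,-14.5],0.29,0],
  [[-0.3,-0.4,-15.1],0.29,0],
  [[-0.3,-0.4,-15.1],0.29,0],
  [[-0.3,-0.4,-15.1],0.29,0.4],
  [[-0.3,-0.4,-15.1],0.29,0.8],
  [[-0.3,-0.4,-15.1],0.29,1],
  [[-0.3,-0.4,-15.1],0.29,1],
  [[-0.3,-0.4,-15.1],0.29,1],
  [[-0.3,-0.4,-15.1],0.29,1],
  [[-0.3,-0.4,-15.1],0.29,1],
  [[-0.3,-0.4,-15.1],0.29,1],
  [[-0.3,-0.4,-15.1],0.29,1],
])

```text
clock: 4.65
tool_pos: [0.5477, 0.2923, 0.0826]
orientation: [-180.0, -0.0, 3.1]
force: [-0.1, 0.0, -0.1]
opening: 0.0334
gripper_force: 0.0
```

```bash
python3 - <<'E'
from h import *
p=snap('wrist','w4.png'); o=ctrl.get_obs(); print(o)
E
```

```text
{'clock': 4.7, 'joint_pos': array([ 4.60829254e+01,  2.37334265e+01, -1.75605234e+01,  2.00077847e-03,
       -4.87120154e+01,  4.70224930e+01]), 'qvel': array([ 0.11770647, -0.04361425,  0.09277923, -0.03558246, -0.01838625,
        0.03568655]), 'tau': array([-3.72590893e-02, -5.63358557e+01,  2.34744930e+01,  5.52618295e+00,
        1.72853800e-01, -3.54489230e-02]), 'tool_pos': array([0.54769278, 0.29226232, 0.08254549]), 'orientation': array([1.79994834e+02, 3.33963581e-03, 3.10673855e+00]), 'force': array([-0.62722421, -0.71398824,  0.63588449]), 'moment': array([0.01917234, 0.08168787, 0.00252335]), 'gripper_force': 29.148163497447968, 'opening': 0.03057363887642215}
```

View pics/w4.png

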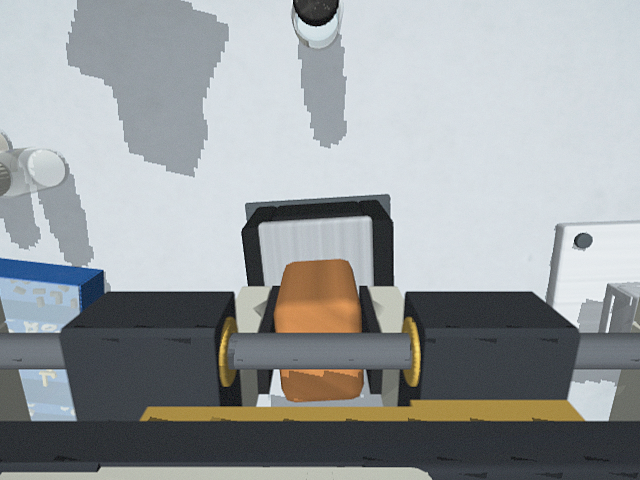

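The handle (320,330) is held between the fingers at 29 N. I'll lift straight up.

apply_moves([
  [[0,0,0],0,1],
  [[0,0,1],0,1],
  [[0,0,2.5],0,1],
  [[0,0,4.5],0,1],
  [[0,0,7],0,1],
  [[0,0,9],0,1],
  [[0,0,10],0,1],
  [[0,0,10],0,1],
  [[0,0,10],0,1],
  [[0,0,10],0,1],
  [[0,0,10],0,1],
])

```text
clock: 5.62
tool_pos: [0.5469, 0.2917, 0.1808]
orientation: [179.9, 0.1, 3.1]
force: [0.4, 0.6, -3.6]
opening: 0.031
gripper_force: 29.1
```

```bash
python3 - <<'E'
from h import *
for i in range(3):
    p=snap('wrist' if i<2 else 'top','w5.png' if i<1 else None); o=ctrl.get_obs(); print(o['tool_pos'],o['force'],o['gripper_force'],o['opening'])
    for n,z in {'strip_start':.052,'strip_end':.052,'base':0}.items():
        for r in ctrl.spot_point(p,n)[:2]: print(n,round(r['score'],2),np.round(r['at']),np.round(ray(p,r['at'],z),3))
E
```

```text
[0.54706647 0.29179302 0.18092415] [ 0.16963985  0.45175738 -3.97060739] 29.118750393390656 0.030326373085297884
strip_end 0.68 [554. 258.] [0.537 0.121 0.052]
base 0.74 [636. 233.] [0.546 0.024 0.   ]
base 0.73 [318. 324.] [0.447 0.288 0.   ]
[0.5475523  0.2921731  0.18188641] [ 0.83462503  1.07238229 -3.79067439] 29.118753969669342 0.03033578039511081
strip_end 0.67 [555. 259.] [0.537 0.121 0.052]
base 0.73 [636. 235.] [0.545 0.023 0.   ]
[0.54767588 0.29229288 0.18242435] [ 0.055344   -0.4058546  -3.38005314] 29.11881387233734 0.030561118078489276
strip_start 0.88 [426. 253.] [ 0.553 -0.081  0.052]
strip_end 0.74 [336. 259.] [0.544 0.128 0.052]
base 0.95 [381. 258.] [0.55  0.018 0.   ]
```

apply_moves([
  [[-0.2,-3,0],0.035,1],
  [[-0.4,-6.5,0],0.035,1],
  [[-0.6,-10,0],0.035,1],
  [[-0.9,-13.5,-1],0.035,1],
  [[-1.05,-16,-2],0.035,1],
  [[-1.05,-17,-2.6],0.035,1],
  [[-1.05,-17,-3],0.035,1],
  [[-1.05,-17,-3],0.035,1],
  [[-1.05,-17,-3],0.035,1],
  [[-1.05,-17,-3],0.035,1],
  [[-1.05,-17,-3],0.035,1],
  [[-1.05,-17,-3],0.035,1],
])

```text
clock: 7.22
tool_pos: [0.5375, 0.1232, 0.1528]
orientation: [-180.0, -0.0, 5.2]
force: [-0.4, 0.6, -3.2]
opening: 0.0304
gripper_force: 29.1
```

```bash
python3 - <<'E'
from h import *
p=snap('scene'); q=snap('wrist'); o=ctrl.get_obs(); print(o['clock'],o['tool_pos'],o['orientation'],o['force'])
for p_ in (p,q):
  for n,z in {'strip_start':.052,'strip_end':.052,'roller':o['tool_pos'][2]-.0765,'roller_grip':o['tool_pos'][2]}.items():
    for r in ctrl.spot_point(p_,n)[:2]: print(n,round(r['score'],2),np.round(r['at']),np.round(ray(p_,r['at'],z),3))
a=cv2.resize(p['img'][150:310,260:480],(660,480),interpolation=cv2.INTER_CUBIC)
cv2.imwrite('pics/s6.png',a[:,:,::-1]); cv2.imwrite('pics/w6.png',q['img'][:,:,::-1])
E
```

```text
7.3167 [0.53730877 0.12288169 0.15272066] [-1.79991490e+02 -1.76005863e-02  5.15443990e+00] [-0.52481893 -0.39961955 -3.68650008]
strip_start 0.7 [392. 200.] [ 0.569 -0.077  0.052]
strip_end 0.86 [353. 256.] [0.53  0.12  0.052]
roller 0.69 [348. 245.] [0.541 0.124 0.076]
roller 0.65 [423. 270.] [0.397 0.088 0.076]
roller_grip 0.89 [350. 219.] [0.534 0.134 0.153]
roller_grip 0.88 [179. 286.] [0.638 0.429 0.153]
strip_start 0.78 [638. 246.] [ 0.556 -0.08   0.052]
roller 0.68 [320. 258.] [0.538 0.123 0.076]
roller_grip 0.96 [318. 321.] [0.538 0.124 0.153]
roller_grip 0.69 [ 16. 219.] [0.57  0.239 0.153]
```

View pics/w6.png

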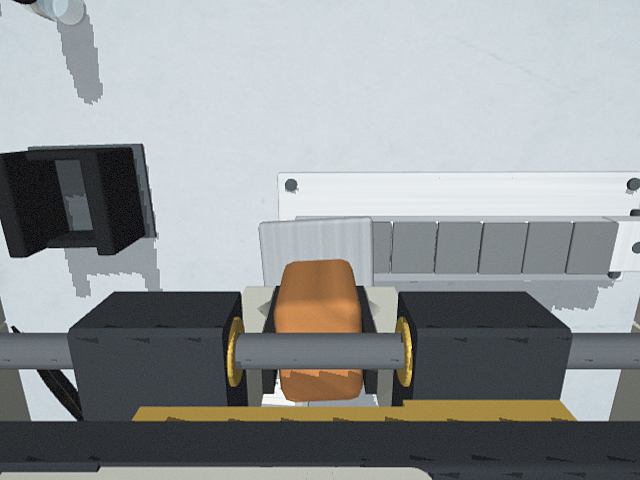

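View pics/s6.png

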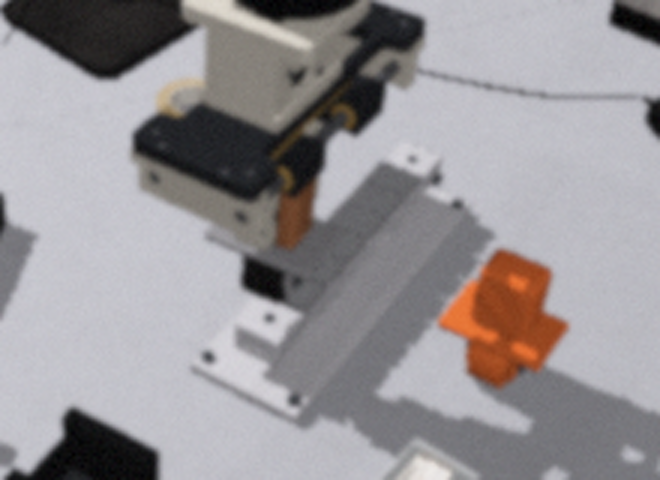

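The wrist view shows the rail running level (tile edges at rows 219 and 273), parallel to the roller. The empty rest is at (75,200).

```bash
python3 - <<'E'
from h import *
p=snap('wrist'); o=ctrl.get_obs(); t=o['tool_pos']; y=np.radians(5.2)
ex=np.array([np.cos(y),np.sin(y)]);ey=np.array([-np.sin(y),np.cos(y)])
for z in (.046,.052,.060):
  for a in [(420,219),(420,275),(600,219),(600,273),(615,246),(438,246),(525,246),(290,185),(632,185),(320,258),(276,173)]:
    d=(ray(p,a,0 if a[1]<200 else z)-t)[:2]; print(a,np.round([d@ex*1000,d@ey*1000],1),end=' ')
  print()
print(t,o['force'])
E
```

```text
(420, 219) [ 16.2 -64.3] (420, 275) [-22.6 -67.1] (600, 219) [  16.  -180.3] (600, 273) [ -21.3 -187.8] (615, 246) [  -2.2 -193.8] (438, 246) [ -2.1 -77.5] (525, 246) [  -2.2 -134.7] (290, 185) [31.  22.4] (632, 185) [  30.7 -232.2] (320, 258) [-10.4   0.1] (276, 173) [39.9 32.5] 
(420, 219) [ 17.7 -62.8] (420, 275) [-20.1 -65.5] (600, 219) [  17.5 -175.9] (600, 273) [ -18.9 -183.3] (615, 246) [  -0.3 -189.2] (438, 246) [ -0.2 -75.6] (525, 246) [  -0.2 -131.4] (290, 185) [31.  22.4] (632, 185) [  30.7 -232.2] (320, 258) [-8.2  0.1] (276, 173) [39.9 32.5] 
(420, 219) [ 19.7 -60.7] (420, 275) [-16.9 -63.3] (600, 219) [  19.5 -170.1] (600, 273) [ -15.7 -177.3] (615, 246) [   2.3 -182.9] (438, 246) [  2.4 -73.1] (525, 246) [   2.3 -127.1] (290, 185) [31.  22.4] (632, 185) [  30.7 -232.2] (320, 258) [-5.4  0.1] (276, 173) [39.9 32.5] 
[0.53720342 0.12225817 0.15256061] [ 0.40893918 -0.5388269  -3.12720774]
```

apply_moves([
  [[0,0,-0.4],0,1],
  [[0,0,-0.8],0,1],
  [[0,0,-0.8],0,1],
  [[0,0,-0.8],0,1],
  [[0,0,-0.8],0,1],
])

```text
clock: 8.18
tool_pos: [0.5372, 0.1222, 0.1444]
orientation: [180.0, 0.0, 5.1]
force: [0.4, 0.2, -2.9]
opening: 0.0303
gripper_force: 29.1
```

apply_moves([
  [[0,0,-0.1],0,1],
  [[0,0,-0.2],0,1],
  [[0,0,-0.2],0,1],
  [[0,0,-0.2],0,1],
])

```text
clock: 8.52
tool_pos: [0.5372, 0.1223, 0.1425]
orientation: [180.0, 0.0, 5.1]
force: [-0.4, 0.2, -3.4]
opening: 0.0304
gripper_force: 29.1
```

apply_moves([
  [[0,0,-0.1],0,1],
  [[0,0,-0.2],0,1],
  [[0,0,-0.2],0,1],
  [[0,0,-0.2],0,1],
])

```text
clock: 8.85
tool_pos: [0.5372, 0.1223, 0.1405]
orientation: [180.0, 0.0, 5.1]
force: [-1.0, -0.3, -3.2]
opening: 0.0304
gripper_force: 29.1
```

apply_moves([
  [[0,0,-0.1],0,1],
  [[0,0,-0.2],0,1],
  [[0,0,-0.2],0,1],
])

```text
clock: 9.1
tool_pos: [0.5371, 0.1222, 0.1383]
orientation: [180.0, 0.0, 5.1]
force: [0.0, 0.0, -5.0]
opening: 0.0306
gripper_force: 29.1
```

apply_moves([
  [[0,0,-0.1],0,1],
  [[0,0,-0.2],0,1],
  [[0,0,-0.2],0,1],
])

```text
clock: 9.35
tool_pos: [0.5371, 0.1223, 0.1363]
orientation: [180.0, 0.0, 5.1]
force: [0.3, 0.3, -4.6]
opening: 0.0303
gripper_force: 29.1
```

apply_moves([
  [[0,0,-0.1],0,1],
  [[0,0,-0.2],0,1],
  [[0,0,-0.2],0,1],
])

```text
clock: 9.6
tool_pos: [0.5371, 0.1223, 0.1343]
orientation: [180.0, 0.0, 5.1]
force: [-1.0, -0.5, -3.4]
opening: 0.0304
gripper_force: 29.1
```

apply_moves([
  [[0,0,-0.1],0,1],
  [[0,0,-0.2],0,1],
  [[0,0,-0.2],0,1],
])

```text
clock: 9.85
tool_pos: [0.5371, 0.1223, 0.1323]
orientation: [180.0, 0.0, 5.1]
force: [0.2, 0.6, -3.4]
opening: 0.0307
gripper_force: 29.1
```

apply_moves([
  [[0,0,-0.1],0,1],
  [[0,0,-0.2],0,1],
  [[0,0,-0.2],0,1],
])

```text
clock: 10.1
tool_pos: [0.5371, 0.1222, 0.1303]
orientation: [180.0, 0.0, 5.1]
force: [-0.1, -0.0, -4.4]
opening: 0.0307
gripper_force: 29.1
```

apply_moves([
  [[0,0,-0.1],0,1],
  [[0,0,-0.2],0,1],
  [[0,0,-0.2],0,1],
])

```text
clock: 10.35
tool_pos: [0.5371, 0.1222, 0.1283]
orientation: [180.0, 0.0, 5.1]
force: [0.2, -0.6, -3.9]
opening: 0.0305
gripper_force: 29.1
```

apply_moves([
  [[0,0,-0.1],0,1],
  [[0,0,-0.2],0,1],
  [[0,0,-0.2],0,1],
])

```text
clock: 10.6
tool_pos: [0.5374, 0.1223, 0.1269]
orientation: [180.0, -0.0, 5.1]
force: [-1.2, -1.0, 1.3]
opening: 0.0305
gripper_force: 29.1
```

apply_moves([
  [[0,0,-0.05],0,1],
  [[0,0,-0.1],0,1],
  [[0,0,-0.1],0,1],
  [[0,0,-0.1],0,1],
  [[0,0,-0.1],0,1],
])

```text
clock: 11.02
tool_pos: [0.5376, 0.1224, 0.1263]
orientation: [-180.0, -0.1, 5.1]
force: [-1.7, -0.0, 5.2]
opening: 0.0309
gripper_force: 29.1
```

```bash
python3 - <<'E'
from h import *
for i in range(3):
    ctrl.snapshot('scene');o=ctrl.get_obs(); print(o['clock'],o['tool_pos'],o['force'],o['orientation'])
E
```

```text
11.0667 [0.53757904 0.12239589 0.12626568] [-2.6295133  -0.32084415  5.55218329] [-1.79991417e+02 -5.86084319e-02  5.12809334e+00]
11.1167 [0.53758264 0.12240912 0.12627536] [-2.05664639 -0.52075604  5.66984557] [-1.79989677e+02 -5.97333385e-02  5.12772975e+00]
11.1667 [0.53756269 0.12236822 0.12627536] [-2.28532102 -0.77317657  5.52644838] [-1.79992154e+02 -5.67367354e-02  5.12368308e+00]
```

apply_moves([
  [[0,0,-0.07],0,1],
  [[0,0,-0.13],0,1],
  [[0.02,-0.2,-0.13],0,1],
  [[0.04,-0.4,-0.13],0,1],
  [[0.05,-0.6,-0.13],0,1],
  [[0.07,-0.8,-0.13],0,1],
  [[0.09,-1.0,-0.13],0,1],
])

```text
clock: 11.75
tool_pos: [0.5396, 0.1137, 0.1259]
orientation: [-179.9, -0.2, 5.1]
force: [-2.0, 6.8, 8.9]
opening: 0.03
gripper_force: 29.6
```

apply_moves([
  [[0.02,-0.2,0],0,1],
  [[0.04,-0.4,0],0,1],
  [[0.05,-0.6,0],0,1],
  [[0.07,-0.8,0],0,1],
  [[0.09,-1.0,0],0,1],
])

```text
clock: 12.17
tool_pos: [0.5405, 0.103, 0.1259]
orientation: [-179.9, -0.2, 5.2]
force: [-1.5, 0.9, 9.0]
opening: 0.03
gripper_force: 29.5
```

apply_moves([
  [[0.0,-0.2,-0.03],0,1],
  [[0.01,-0.4,-0.05],0,1],
  [[0.02,-0.6,-0.05],0,1],
  [[0.03,-0.8,-0.05],0,1],
  [[0.04,-1.0,-0.05],0,1],
  [[0.06,-1.2,-0.05],0,1],
  [[0.08,-1.4,-0.05],0,1],
])

```text
clock: 12.75
tool_pos: [0.542, 0.089, 0.1258]
orientation: [-179.9, -0.3, 5.2]
force: [-0.7, 0.2, 10.7]
opening: 0.03
gripper_force: 29.5
```

apply_moves([
  [[0.0,-0.2,0],0,1],
  [[0,-0.4,0],0,1],
  [[0.0,-0.6,0],0,1],
  [[0.01,-0.8,0],0,1],
  [[0.02,-1.0,0],0,1],
  [[0.04,-1.2,0],0,1],
  [[0.06,-1.4,0],0,1],
  [[0.08,-1.6,0],0,1],
])

```text
clock: 13.42
tool_pos: [0.5435, 0.0733, 0.1261]
orientation: [-179.9, -0.4, 5.2]
force: [1.7, 1.7, 9.0]
opening: 0.0301
gripper_force: 29.5
```

apply_moves([
  [[-0.03,-0.2,-0.02],0,1],
  [[-0.06,-0.4,-0.03],0,1],
  [[-0.08,-0.6,-0.03],0,1],
  [[-0.08,-0.8,-0.03],0,1],
  [[-0.07,-1.0,-0.03],0,1],
  [[-0.05,-1.2,-0.03],0,1],
  [[-0.03,-1.4,-0.03],0,1],
])

```text
clock: 14.0
tool_pos: [0.5446, 0.06, 0.1263]
orientation: [-179.9, -0.6, 5.2]
force: [2.4, 6.1, 11.0]
opening: 0.0303
gripper_force: 29.5
```

apply_moves([
  [[0.01,-0.2,0],-0.015,1],
  [[0.02,-0.4,0],-0.03,1],
  [[0.03,-0.6,0],-0.045,1],
  [[0.04,-0.8,0],-0.05,1],
  [[0.05,-1.0,0],-0.05,1],
  [[0.06,-1.2,0],-0.05,1],
  [[0.08,-1.4,0],-0.05,1],
])

```text
clock: 14.58
tool_pos: [0.5455, 0.0456, 0.1264]
orientation: [-179.9, -0.5, 2.4]
force: [4.3, 0.6, 9.0]
opening: 0.0299
gripper_force: 29.6
```

```bash
python3 - <<'E'
from h import *
q=snap('wrist'); p=snap('scene'); o=ctrl.get_obs(); print(o['clock'],o['tool_pos'],o['orientation'],o['force'],o['moment'])
cv2.imwrite('pics/n8.png',cv2.vconcat([q['img'][120:420,:,::-1],cv2.resize(p['img'][150:310,250:570],(640,300),interpolation=cv2.INTER_CUBIC)[:,:,::-1]]))
E
```

```text
14.6833 [0.54548637 0.04538901 0.12641237] [-179.90038928   -0.53565924    2.33930771] [ 5.04182316 -0.1274684  10.06001215] [ 0.03225295 -1.9025182   0.07101327]
```

View pics/n8.png

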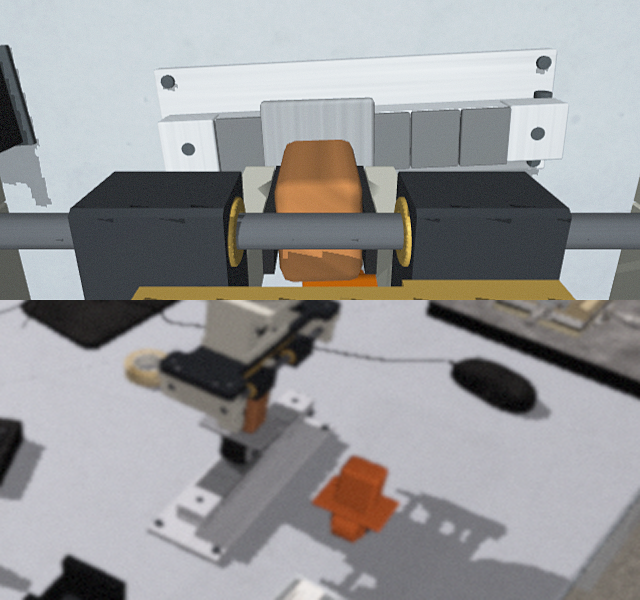

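```bash
python3 - <<'E'
from h import *
p=snap('wrist'); o=ctrl.get_obs(); t=o['tool_pos']
a=ray(p,(188,269),.050);b=ray(p,(538,253),.050); d=(b-a)/np.linalg.norm(b-a); print(a,b,np.hypot(*(b-a)[:2]))
print('lat',(t-a)[0]*d[1]-(t-a)[1]*d[0],'along',(t-a)@d,'ang',np.degrees(np.arctan2(-d[1],-d[0])))
E
```

```text
[0.53638463 0.12300904 0.05      ] [ 0.55482958 -0.08064193  0.05      ] 0.20448455983385397
lat -0.0020459939095394735 along 0.078129282566887 ang 95.1752365336657
```

apply_moves([
  [[0.04,-0.2,-0.01],0,1],
  [[0.08,-0.4,-0.02],0,1],
  [[0.12,-0.6,-0.02],0,1],
  [[0.15,-0.8,-0.02],0,1],
  [[0.17,-1.0,-0.02],0,1],
  [[0.19,-1.2,-0.02],0,1],
  [[0.21,-1.4,-0.02],0,1],
])

```text
clock: 15.32
tool_pos: [0.5472, 0.0319, 0.1262]
orientation: [-179.9, -0.5, 2.3]
force: [-0.3, 8.0, 12.8]
opening: 0.03
gripper_force: 29.6
```

apply_moves([
  [[0,-0.2,0.01],0,1],
  [[0.0,-0.4,0.02],0,1],
  [[0.0,-0.6,0.02],0,1],
  [[0.02,-0.8,0.02],0,1],
  [[0.04,-1.0,0.02],0,1],
  [[0.06,-1.2,0.02],0,1],
  [[0.08,-1.4,0.02],0,1],
])

```text
clock: 15.9
tool_pos: [0.5479, 0.0172, 0.1264]
orientation: [-179.9, -0.5, 2.3]
force: [2.3, 0.7, 12.1]
opening: 0.0301
gripper_force: 29.6
```

apply_moves([
  [[0,-0.2,0.01],0,1],
  [[0.02,-0.4,0.01],0,1],
  [[0.04,-0.6,0.01],0,1],
  [[0.06,-0.8,0.01],0,1],
  [[0.08,-1.0,0.01],0,1],
  [[0.1,-1.2,0.01],0,1],
  [[0.12,-1.4,0.01],0,1],
])

```text
clock: 16.48
tool_pos: [0.5491, 0.0035, 0.1265]
orientation: [-179.9, -0.5, 2.3]
force: [1.4, 6.7, 12.2]
opening: 0.0302
gripper_force: 29.6
```

apply_moves([
  [[0,-0.2,0],0,1],
  [[0.02,-0.4,0],0,1],
  [[0.04,-0.6,0],0,1],
  [[0.05,-0.8,0.0],0,1],
  [[0.06,-1.0,0],0,1],
  [[0.08,-1.2,0],0,1],
  [[0.1,-1.4,0],0,1],
])

```text
clock: 17.07
tool_pos: [0.5499, -0.011, 0.1265]
orientation: [-180.0, -0.5, 2.3]
force: [1.8, 0.9, 12.8]
opening: 0.0302
gripper_force: 29.6
```

apply_moves([
  [[0,-0.2,0.01],0,1],
  [[0.02,-0.4,0.01],0,1],
  [[0.04,-0.6,0.01],0,1],
  [[0.06,-0.8,0.01],0,1],
  [[0.08,-1.0,0.01],0,1],
  [[0.1,-1.2,0.01],0,1],
  [[0.12,-1.4,0.01],0,1],
])

```text
clock: 17.65
tool_pos: [0.5512, -0.0246, 0.1266]
orientation: [-179.9, -0.5, 2.3]
force: [-0.1, 7.3, 13.8]
opening: 0.0299
gripper_force: 29.6
```

apply_moves([
  [[0,-0.2,0.02],0,1],
  [[0.02,-0.4,0.03],0,1],
  [[0.04,-0.6,0.03],0,1],
  [[0.05,-0.8,0.03],0,1],
  [[0.06,-1.0,0.03],0,1],
  [[0.08,-1.2,0.03],0,1],
  [[0.1,-1.4,0.03],0,1],
])

```text
clock: 18.23
tool_pos: [0.552, -0.0392, 0.1268]
orientation: [-180.0, -0.4, 2.3]
force: [1.1, 0.4, 12.7]
opening: 0.0301
gripper_force: 29.6
```

apply_moves([
  [[0,-0.2,0.01],0,1],
  [[0.02,-0.4,0.02],0,1],
  [[0.04,-0.6,0.02],0,1],
  [[0.06,-0.8,0.02],0,1],
  [[0.08,-1.0,0.02],0,1],
  [[0.1,-1.2,0.02],0,1],
  [[0.12,-1.4,0.02],0,1],
])

```text
clock: 18.82
tool_pos: [0.5531, -0.0534, 0.1269]
orientation: [-180.0, -0.4, 2.3]
force: [1.9, 0.1, 11.7]
opening: 0.0299
gripper_force: 29.6
```

apply_moves([
  [[0,-0.2,0],0,1],
  [[0.02,-0.4,0],0,1],
  [[0.04,-0.6,0],0,1],
  [[0.06,-0.8,0],0,1],
  [[0.08,-1.0,0],0,1],
  [[0.1,-1.2,0],0,1],
  [[0.12,-1.4,0],0,1],
  [[0.14,-1.6,0],0,1],
  [[0.16,-1.8,0],0,1],
  [[0.18,-2,0],0,1],
])

```text
clock: 19.65
tool_pos: [0.5547, -0.0736, 0.127]
orientation: [180.0, -0.4, 2.3]
force: [0.2, 1.3, 13.9]
opening: 0.0302
gripper_force: 29.5
```

apply_moves([
  [[-0.03,0.3,0],0,1],
  [[-0.05,0.6,0],0,1],
  [[-0.08,0.9,0],0,1],
  [[-0.1,1.2,0],0,1],
  [[-0.12,1.5,-0.01],0,1],
  [[-0.14,1.8,-0.01],0,1],
  [[-0.17,2.1,-0.02],0,1],
  [[-0.2,2.4,-0.02],0,1],
  [[-0.22,2.7,-0.02],0,1],
  [[-0.24,3,-0.03],0,1],
  [[-0.26,3.3,-0.03],0,1],
  [[-0.29,3.6,-0.03],0,1],
  [[-0.31,3.9,-0.04],0,1],
  [[-0.34,4.2,-0.05],0,1],
  [[-0.36,4.5,-0.06],0,1],
])

```text
clock: 20.9
tool_pos: [0.5513, -0.0283, 0.1265]
orientation: [180.0, -0.4, 2.3]
force: [0.7, -1.2, 13.9]
opening: 0.0305
gripper_force: 29.5
```

apply_moves([
  [[-0.03,0.3,0],0,1],
  [[-0.05,0.6,0],0,1],
  [[-0.08,0.9,0],0,1],
  [[-0.1,1.2,0],0,1],
  [[-0.12,1.5,-0.01],0,1],
  [[-0.14,1.8,-0.01],0,1],
  [[-0.17,2.1,-0.02],0,1],
  [[-0.2,2.4,-0.02],0,1],
  [[-0.22,2.7,-0.02],0,1],
  [[-0.24,3,-0.02],0,1],
  [[-0.26,3.3,-0.02],0,1],
  [[-0.29,3.6,-0.02],0,1],
  [[-0.31,3.9,-0.02],0,1],
  [[-0.34,4.2,-0.02],0,1],
  [[-0.36,4.5,-0.03],0,1],
  [[-0.4,4.8,-0.03],0,1],
  [[-0.43,5.1,-0.03],0,1],
])

```text
clock: 22.32
tool_pos: [0.5472, 0.0232, 0.1262]
orientation: [-180.0, -0.5, 2.3]
force: [1.5, -0.6, 12.0]
opening: 0.0305
gripper_force: 29.5
```

apply_moves([
  [[-0.04,0.4,0],0,1],
  [[-0.07,0.8,-0.01],0,1],
  [[-0.11,1.2,-0.01],0,1],
  [[-0.15,1.6,-0.02],0,1],
  [[-0.19,2,-0.03],0,1],
  [[-0.23,2.4,-0.03],0,1],
  [[-0.27,2.8,-0.04],0,1],
  [[-0.31,3.2,-0.04],0,1],
  [[-0.35,3.6,-0.04],0,1],
  [[-0.38,4,-0.05],0,1],
  [[-0.42,4.4,-0.05],0,1],
  [[-0.46,4.8,-0.05],0,1],
  [[-0.5,5.2,-0.06],0,1],
  [[-0.54,5.6,-0.06],0,1],
  [[-0.58,6,-0.06],0,1],
  [[-0.62,6.4,-0.06],0,1],
  [[-0.66,6.8,-0.06],0,1],
  [[-0.7,7.2,-0.06],0,1],
  [[-0.74,7.6,-0.06],0,1],
  [[-0.78,8,-0.06],0,1],
])

```text
clock: 23.98
tool_pos: [0.5401, 0.1041, 0.1257]
orientation: [-179.9, -0.5, 2.4]
force: [6.0, -0.4, 9.2]
opening: 0.0301
gripper_force: 29.6
```

apply_moves([
  [[0.05,0,0.3],0,1],
  [[0.1,0,1],0.015,1],
  [[0.1,0,2.5],0.015,1],
  [[0.1,0,4.5],0.015,1],
  [[0.1,2,6],0.015,1],
  [[0.2,5,6.5],0.015,1],
  [[0.2,5,6.5],0.015,1],
  [[0.2,5,6.5],0.015,1],
  [[0.2,5,6.5],0.015,1],
  [[0.2,5,6.5],0.015,1],
  [[0.2,5,6.5],0.015,1],
])

```text
clock: 24.9
tool_pos: [0.5372, 0.1514, 0.187]
orientation: [180.0, 0.1, 3.1]
force: [0.1, -0.1, -3.9]
opening: 0.03
gripper_force: 29.5
```

```bash
python3 - <<'E'
from h import *
q=snap('wrist'); o=ctrl.get_obs(); print(o['clock'],o['tool_pos'],o['orientation'],o['force'],o['moment'],o['opening'])
w=cv2.imread('pics/w5.png')
cv2.imwrite('pics/n9.png',cv2.vconcat([q['img'][130:420,:,::-1],w[130:420]]))
E
```

```text
24.95 [0.53736056 0.15148869 0.18717263] [1.79966897e+02 6.26845982e-02 3.06595235e+00] [-1.24508946 -0.23053498 -3.55166999] [-0.01819544 -0.01351126 -0.04666561] 0.03000032676559949
```

View pics/n9.png

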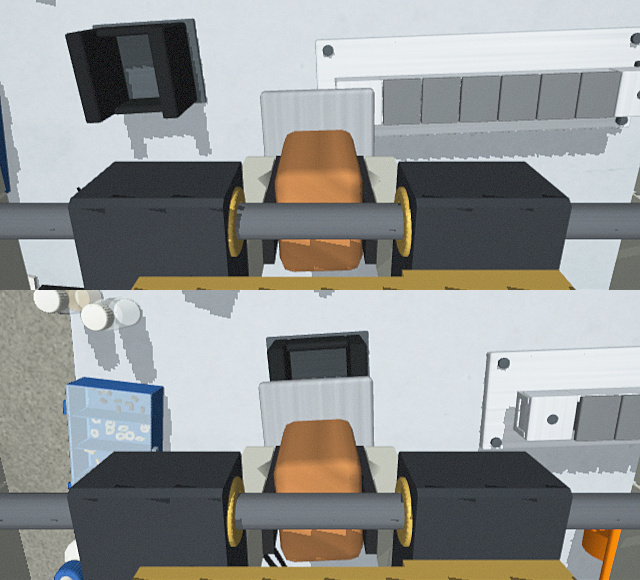

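The top panel shows the strip flush and even with both landing blocks (tiles at rows 72–122). The saddle sits in the grip as it did at the start (edge at row 90 vs 89). I'll carry it back above the rest.

apply_moves([
  [[0.2,2,0],0,1],
  [[0.4,5,0],0,1],
  [[0.6,8.5,0],0,1],
  [[0.9,11.5,0],0,1],
  [[1.0,13.5,-0.5],0,1],
  [[1.05,14.1,-0.5],0,1],
  [[1.05,14.1,-0.5],0,1],
  [[1.05,14.1,-0.5],0,1],
  [[1.05,14.1,-0.5],0,1],
  [[1.05,14.1,-0.5],0,1],
  [[1.05,14.1,-0.5],0,1],
])

```text
clock: 25.87
tool_pos: [0.5483, 0.2923, 0.183]
orientation: [-180.0, -0.0, 3.0]
force: [-0.1, 0.9, -3.4]
opening: 0.03
gripper_force: 29.5
```

```bash
python3 - <<'E'
from h import *
q=snap('wrist'); o=ctrl.get_obs(); print(o['clock'],o['tool_pos'],o['orientation'],o['force'])
w=cv2.imread('pics/w5.png'); a=q['img'][:,:,::-1]
d=lambda i:cv2.cvtColor(i,cv2.COLOR_BGR2GRAY).astype(np.float32)
for n,(r0,r1,c0,c1) in {'rest':(325,375,255,380),'base':(340,400,480,640),'saddle':(375,445,255,380)}.items():
    print(n)
print('rest region shift',cv2.phaseCorrelate(d(w)[30:160,100:640],d(a)[30:160,100:640]))
tpl=d(w)[40:95,255:385]; m=cv2.matchTemplate(d(a)[10:150,200:440],tpl,cv2.TM_CCOEFF_NORMED); print(cv2.minMaxLoc(m)[1::2],'expect (55,30)')
tpl=d(w)[88:120,250:385]; m=cv2.matchTemplate(d(a)[60:150,220:420],tpl,cv2.TM_CCOEFF_NORMED); print(cv2.minMaxLoc(m)[1::2],'expect (30,28)')
E
```

```text
25.9167 [0.54835101 0.29249078 0.18302006] [-1.79982719e+02 -1.95297060e-02  3.05060189e+00] [-0.28433667  1.02247483 -3.9446265 ]
rest
base
saddle
rest region shift ((1.4805709840900363, 3.8070146061143078), 0.7827608306842904)
(0.9878087043762207, (56, 34)) expect (55,30)
(0.9921171069145203, (31, 31)) expect (30,28)
```

apply_moves([
  [[-0.07,0,-1.5],0,1],
  [[-0.07,0,-3],0,1],
  [[-0.07,0,-4.5],0,1],
  [[-0.07,0,-5.5],0,1],
  [[-0.07,0,-6.2],0,1],
  [[-0.07,0,-6.8],0,1],
  [[-0.07,0,-7.4],0,1],
  [[-0.07,0,-8],0,1],
  [[-0.07,0,-8],0,1],
])

```text
clock: 26.67
tool_pos: [0.5471, 0.293, 0.1016]
orientation: [180.0, 0.1, 3.1]
force: [-0.2, -1.2, -5.2]
opening: 0.0302
gripper_force: 29.5
```

No contact yet, so the wheel is inside the pocket and moving freely.

apply_moves([
  [[0,0,-0.5],0,1],
  [[0,0,-1],0,1],
  [[0,0,-1.4],0,1],
  [[0,0,-1.7],0,1],
  [[0,0,-1.75],0,1],
  [[0,0,-1.75],0,1],
  [[0,0,-1.75],0,1],
])

```text
clock: 27.25
tool_pos: [0.5476, 0.2934, 0.0853]
orientation: [-180.0, -0.0, 3.1]
force: [0.6, -0.4, -3.9]
opening: 0.0301
gripper_force: 29.5
```

apply_moves([
  [[0,0,-0.1],0,1],
  [[0,0,-0.2],0,1],
  [[0,0,-0.2],0,1],
  [[0,0,-0.2],0,1],
])

```text
clock: 27.58
tool_pos: [0.5475, 0.2933, 0.0832]
orientation: [-180.0, 0.0, 3.1]
force: [0.2, -0.4, -4.0]
opening: 0.0303
gripper_force: 29.5
```

apply_moves([
  [[0,0,-0.05],0,1],
  [[0,0,-0.1],0,1],
  [[0,0,-0.1],0,1],
  [[0,0,-0.1],0,1],
])

```text
clock: 27.92
tool_pos: [0.5476, 0.2934, 0.0826]
orientation: [-180.0, -0.0, 3.1]
force: [-1.8, 0.9, 0.9]
opening: 0.0301
gripper_force: 29.5
```

Contact came at the same height as the original seat. Release.

apply_moves([
  [[0,0,0],0,0.6],
  [[0,0,0],0,0.3],
  [[0,0,0],0,0],
  [[0,0,0],0,0],
  [[0,0,0],0,0],
  [[0,0,0],0,0],
  [[0,0,0],0,0],
  [[0,0,0],0,0],
  [[0,0,1],0,0],
  [[0,0,3],0,0],
  [[0,0,6],0,0],
  [[0,0,9],0,0],
  [[0,0,12],0,0],
  [[0,0,15],0,0],
  [[0,0,15],0,0],
  [[0,0,15],0,0],
  [[0,0,15],0,0],
  [[0,0,15],0,0],
])

```text
clock: 29.42
tool_pos: [0.547, 0.2929, 0.2313]
orientation: [180.0, 0.1, 3.1]
force: [-0.4, 0.2, -0.2]
opening: 0.0876
gripper_force: 0.0
```

```bash
python3 - <<'E'
from h import *
q=snap('wrist','w10.png'); o=ctrl.get_obs(); print(o['clock'],o['tool_pos'],o['force'],o['opening'])
for n,z in {'roller_grip':.082,'roller':.006}.items():
    for r in ctrl.spot_point(q,n)[:2]: print(n,round(r['score'],2),np.round(r['at']),np.round(ray(q,r['at'],z),3))
E
```

```text
29.4667 [0.54698332 0.29284976 0.23106996] [-0.99810109 -0.47714233 -0.05327182] 0.08748916641276079
roller_grip 0.92 [319. 226.] [0.547 0.293 0.082]
roller 0.83 [208.   9.] [0.706 0.393 0.006]
roller 0.72 [320. 204.] [0.548 0.293 0.006]
```

View pics/w10.png

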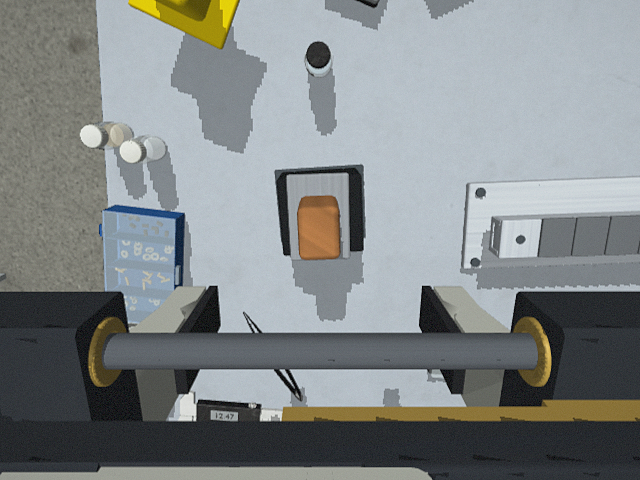

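The roller sits upright in its rest, with the handle at (319,226), i.e. world (0.547, 0.293), the same as at the start. The fingers are clear and the strip is flush. I'll hand in the job.

```bash
python3 -c "
from plant import ctrl
print(ctrl.close_job())"
```

```text
the job is handed in; nothing more can be done
None
```

I rolled the strip out and back at about 13–19 N by the force readings between moves, put the roller back upright in its rest and let go, then handed in the job at about 29.5 s. The tiles look flush in the pictures, but their seating was not measured and no verdict came back.

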